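Turn the lacquered disc over with the spatula

TASK

Take the spatula from under the low lamp and use it to turn the round disc on the cork mat over, so that its bare beech side faces up and it lies flat on the mat; only the spatula may touch the disc, never the gripper, because the lacquer marks. Then lay the spatula down with its blade in the white saucer. Do not knock the lamp, and leave the saucer, the headshell, the spirit level and the tweezer case where they are.

Things in the scene. Friction and masses are not known exactly. Their poses are not given: they have to be found in the camera images.
- mat: round, grippy cork mat, 340 mm across, 4 mm thick, fixed flat on the table; origin at the centre of its underside, on the table top
- disc_center (a point): centre (half-way up) of the loose round beech disc to be turned over: 100 mm across, 12 mm thick, about 70 g. Both faces are flat, 84 mm across, with a bevel all round that rises 5 mm over the outer 8 mm, so a blade can enter under the rim from any side. Green lacquered side up at the start, bare pale side down; z axis points out of the green side
- disc: the same disc; origin at the centre of its bare face, z axis out of its green face. It is not held down: tipped over its far edge by a blade it slides a little and comes to lie 90 to 140 mm further on
- lamp: low lamp, fixed: white bar 44 mm (x) by 300 mm (y), underside 148 mm, top 175 mm above the table, on two 14 mm posts 140 mm either side of the middle along y (feet 90 x 30 x 6 mm). Origin on the table under the bar's middle; x runs roughly as the spatula does. The spatula's handle lies under the bar: a gripper must come in tilted 30 to 40 degrees, leaning back to the lamp's -x side
- spatula_grip (a point): centre of the spatula's dark wooden handle, a bar 80 mm long (x), 18 mm wide (y), 20 mm high (z). x points to the blade's tip, z up when the blade lies flat. The blade is parallel to the handle; it reaches from 60 to 135 mm ahead of this point, its underside 45 mm below it
- spatula_blade (a point): centre of the spatula's flat steel blade, 75 mm long (x), 65 mm wide, 2.5 mm thick; 97.5 mm ahead of the handle's centre and 44 mm below it; a thin cranked neck joins the two
- spatula: the spatula, 175 mm long, 130 g; origin at the middle of the blade's rear edge, on its underside; x to the tip. Its centre of mass lies over the blade, about 15 mm ahead of the origin, so it stands by itself on the flat blade
- saucer: white porcelain saucer, loose, 220 g, 160 mm across, 16 mm high, shallow; its flat middle is about 90 mm across and about 5 mm above the table, so the blade rests in it nearly level; origin at the centre of its underside
- headshell: black headshell, about 90 mm long, 14 mm high; leave alone
- level: steel round spirit level, 66 mm across, 17 mm high; leave alone
- tweezer_case: clear plastic tweezer case, 150 by 30 by 19 mm; leave alone
Things that resemble listed ones, but are neither listed nor needed, are in the scene too. Of the things shaped like the spatula, the bare steel one is meant.

How it is judged:
By the outcome, as a careful person would: the job done as asked, in the order asked, and still so for the second after the job is handed in, with the robot touching nothing.
It also fails if it takes over 72 s, if anything falls off the work surface, if the arm or the gripper's body presses on something with over 40 N, if the wrist force passes 120 N, or if a joint passes its speed limit or range.

ROBOT

A 7-joint arm with a two-finger parallel gripper is mounted at the origin on the work surface. World frame = base frame: x ahead of the robot, y to its left, z up, the work surface at z = 0. Lengths are in mm, angles in rad, forces in N, time in s.
With the tool pointing down it reaches from about 350 to 900 mm from the base axis. Payload 7.2 kg.
Tool frame: the origin (TCP) lies at the very end of the fingers, on their centre line; the grasp point (between the pads) lies 19 mm behind it; z points along the fingers, y is the line along which they close (so a half turn about z gives the same grasp; the last joint's range is limited). The gripper opens to 88 mm and grips with 3 to 60 N. Pads are 20 mm wide; open, the fingers measure 115 mm over their backs; the gripper's body (75 mm by 178 mm) begins 61 mm behind the grasp point.
Start: joints at [-0.068, 0.411, -0.013, 1.596, 0.006, 1.134, -0.082], TCP at [625.003, -0.011, 222.653] pointing down, gripper open.
Joint ranges: [-2.95, 2.95], [-0.29, 1.99], [-1.47, 1.44], [0.14, 2.54], [-1.03, 4.17], [0.13, 1.85], [-2.86, 2.86]. Speed limits (rad/s): [2.39, 2.39, 3.01, 3.01, 3.14, 3.14, 3.14].

INTERFACE

Orientations are given as [roll, pitch, yaw] about the fixed x, y, z axes, in that order (R = Rz(yaw) Ry(pitch) Rx(roll)).
In Python, from rig import telemetry, vision, robot gives the robot as it stands.
- The arm moves only by the tool jog_arm, never from a script. Its arguments are lists of equal length, an entry for each row: "fingers": the opening, from 0 (shut) to 1 (fully open); "dp": the shift along the tool's x, y, z in m, a list of three; "turn": the turn about the tool's z in degrees. A call has exactly 10 rows; each row is the pose to reach, as a shift and turn from the pose commanded when the call began, along the tool's axes at that moment; what a row does not reach only later rows make up. A row lasts 1/10 s, in which the tool goes at most 50 mm and 8.59 degrees, less where a joint would pass 70% of its speed; a pose out of reach is approached as far as the arm can. A call with a gripper value outside its range is refused whole. The fingers move at their own pace and stop on an object; "newtons" is the grip in N (left out, the last holds). Time passes only in rows, so rows that repeat a pose let the fingers close, or fill a call up. It gives the time, the measured TCP pose, the force, the opening and the grip force at its end, in the units of the state.
- telemetry.read_state(): the state, without advancing time (a new reading comes with each control period).
- vision.get_image(name): name is "scene" or "side" or "wrist"; returns the picture (384x512x3 uint8, red, green, blue); there is no depth.
- vision.camera_model(name): a dict with "K" (3x3 intrinsics, pixels), "k1" (the pictures are not rectified: a ray, as slopes to the right and down, at radius r is drawn at 1 + k1 r^2 times it, then the intrinsics apply), "T" (4x4, takes a point from camera to world coordinates). Camera axes: x right, y down, z forward; pixel columns grow to the right and rows downward; lengths in mm; the calibration is good to about 2 mm. A picture is of the moment at which its call begins: read the wrist's pose just before it. camera_model takes no time and is no camera call; for the wrist camera it gives the pose at the moment of the call.
- robot.close_job(): hands the job in; it is judged then, once.
The state is a dict: "time": time; "qpos": joint angles; "joint_vel": joint speeds; "joint_efforts": joint torques, N m; "tool_pos": TCP position; "ee_rot": TCP orientation; "ft_force": force on the tool from outside, world axes, zero at the start; "torque": the same for the moment, N m; "finger_gap": finger opening in mm; "grip_force": force on a finger pad.
Only numpy, scipy, OpenCV 4.12 (cv2) and the standard library are available. Lean on these libraries where they do the work, as an engineer would, in place of code of your own. Each camera call takes 0.05 s, during which the arm holds its last target. There are 200 camera calls.

## Working session

There is one attempt and no reset: what is moved stays moved. The work goes in short steps, Python scripts to look and compute and a tool call to move; the robot and the scene stay as the last step left them, time stands still between calls to the robot, and variables do not carry over. Pictures are saved under pics/ and viewed, at most 10 in all, crops included, and the job is handed in when it is done.

Besides the shell and the picture viewer there is one more tool, called after "Emit:" as a command line: name --pt "numbers of a row" for each row, then --argument value for the rest. jog_arm: Moves the arm, as the interface text tells. Its arguments: {"type":"object","properties":{"fingers":{"type":"array"},"dp":{"type":"array"},"turn":{"type":"array"},"newtons":{"type":"number"}},"required":["fingers","dp","turn"]}

```bash
mkdir -p pics; ls; python3 - <<'E'
from rig import telemetry, vision, robot
import cv2,numpy as np
s=telemetry.read_state();print(s['time'],s['tool_pos'],s['ee_rot'],s['finger_gap'])
a=vision.get_image('scene');b=vision.get_image('side')
for n,i in(('scene',a),('side',b)):
    cv2.imwrite(f'pics/{n}0.png',cv2.resize(i[:,:,::-1],(800,600),interpolation=cv2.INTER_CUBIC)); cv2.imwrite(f'{n}_raw.png',i[:,:,::-1])
    m=vision.camera_model(n);print(n,np.round(m['K'],1).tolist(),m['k1'],np.round(m['T'],3).tolist())
E
```

```text
pics
0.0 [ 6.24499127e+02 -9.10414034e-03  2.21809096e+02] [-3.13998511e+00  9.04337183e-05  1.57088788e+00] 87.95774866310853
scene [[474.5, 0.0, 257.1], [0.0, 474.5, 187.8], [0.0, 0.0, 1.0]] 0.035862142090334705 [[-0.883, 0.324, -0.339, 1074.189], [0.469, 0.622, -0.627, 1171.401], [0.008, -0.713, -0.701, 1221.496], [0.0, 0.0, 0.0, 1.0]]
side [[497.1, 0.0, 251.6], [0.0, 497.1, 190.8], [0.0, 0.0, 1.0]] -0.01886147624782617 [[0.931, -0.234, 0.28, 91.675], [-0.364, -0.64, 0.676, -870.845], [0.021, -0.732, -0.681, 1081.622], [0.0, 0.0, 0.0, 1.0]]
```

View pics/scene0.png

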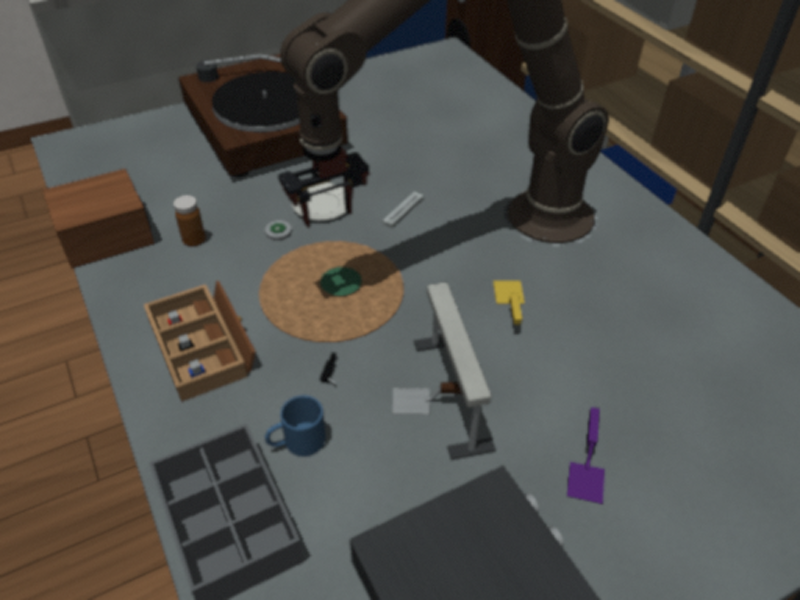

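View pics/side0.png

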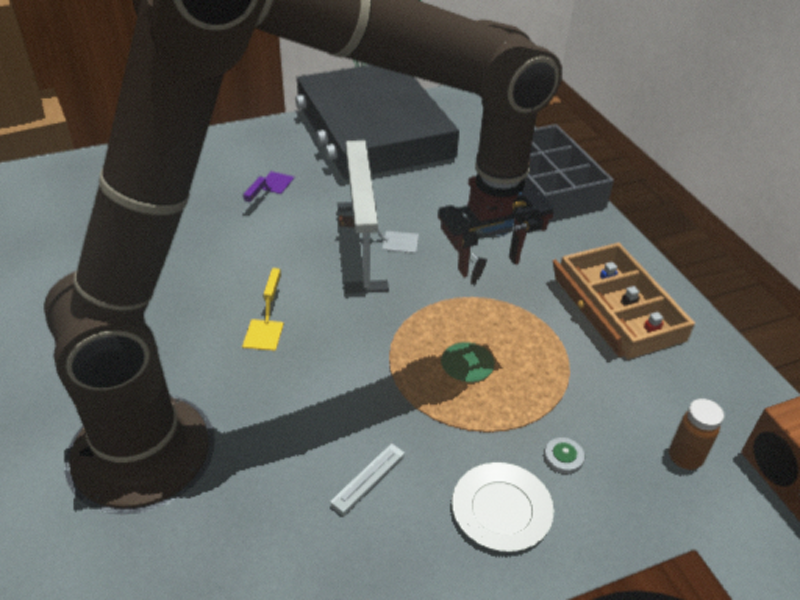

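The scene view shows:
- The cork mat is at (332,289), with the green disc at (340,281).
- The white lamp bar runs from (437,290) to (478,400).
- The headshell is at (330,368), the level at (278,229), the tweezer case at (404,209) and the saucer at (325,203).

There are three spatulas: yellow (512,300), purple (590,455), and steel with its blade at (410,400) and brown handle at (450,388). The steel one under the lamp matches the description. I'll crop in to confirm and measure.

```bash
cat > h.py <<'E'
import numpy as np,cv2
from rig import telemetry, vision, robot
def ray(m,uv):
    p=(np.array(uv,float)-m['K'][:2,2])/np.diag(m['K'])[:2]
    q=p.copy()
    for _ in range(20): q=p/(1+m['k1']*(q@q))
    T=np.array(m['T']);d=T[:3,:3]@np.array([q[0],q[1],1.]);return T[:3,3],d
def onz(m,uv,z):
    o,d=ray(m,uv);return (o+d*(z-o[2])/d[2])[:2]
def proj(m,P):
    T=np.array(m['T']);c=T[:3,:3].T@(np.array(P,float)-T[:3,3]);q=c[:2]/c[2]
    return q*(1+m['k1']*(q@q))*np.diag(m['K'])[:2]+m['K'][:2,2]
def contours(mask,amin=30):
    cs,_=cv2.findContours(mask.astype(np.uint8),cv2.RETR_EXTERNAL,cv2.CHAIN_APPROX_NONE)
    return sorted([c for c in cs if cv2.contourArea(c)>amin],key=cv2.contourArea,reverse=True)
def circ(m,c,z):
    P=np.array([onz(m,p[0],z) for p in cv2.convexHull(c)],np.float32)
    (x,y),r=cv2.minEnclosingCircle(P);return round(x),round(y),round(r)
E
python3 - <<'E'
from h import *
for n in('scene','side'):
    im=cv2.imread(f'{n}_raw.png');m=vision.camera_model(n);hsv=cv2.cvtColor(im,cv2.COLOR_BGR2HSV)
    H,S,V=[hsv[:,:,i].astype(int) for i in range(3)]
    for nm,mk,z in(('cork',(H>5)&(H<22)&(S>70)&(V>90),4),('green',(H>60)&(H<95)&(S>90),15),('white',(V>165)&(S<40),16),('yellow',(H>22)&(H<33)&(S>150),3)):
        for c in contours(mk)[:5]:
            x,y,w,h=cv2.boundingRect(c);print(n,nm,(x,y,w,h),circ(m,c,z))
im=cv2.imread('scene_raw.png')[225:305,235:325];a=cv2.resize(im,None,fx=6,fy=6,interpolation=cv2.INTER_CUBIC)
b=cv2.resize(cv2.imread('side_raw.png')[80:200,200:280],None,fx=4,fy=4,interpolation=cv2.INTER_CUBIC)
h=np.zeros((480,860,3),np.uint8);h[:480,:540]=a;h[:480,540:860]=b;cv2.imwrite('pics/crop.png',cv2.resize(h,(800,446)))
E
```

```text
scene cork (0, 152, 87, 180) (1262, -119, 389)
scene cork (166, 154, 92, 65) (623, -12, 170)
scene cork (0, 330, 114, 54) (1269, 455, 150)
scene cork (0, 93, 91, 67) (1123, -715, 260)
scene cork (0, 299, 96, 69) (1268, 312, 132)
scene green (206, 172, 24, 17) (599, -12, 45)
scene white (198, 121, 22, 18) (505, -302, 66)
scene white (112, 126, 12, 7) (837, -478, 23)
scene yellow (317, 181, 18, 26) (276, 220, 67)
side cork (249, 190, 116, 87) (625, -12, 171)
side cork (360, 155, 84, 65) (998, 60, 156)
side cork (490, 254, 22, 32) (1094, -345, 58)
side cork (0, 62, 42, 25) (-124, 1210, 108)
side cork (354, 166, 44, 52) (903, 67, 127)
side green (355, 284, 13, 12) (660, -263, 18)
side green (298, 235, 17, 9) (601, -56, 28)
side green (296, 225, 11, 9) (605, -14, 16)
side white (289, 296, 66, 57) (517, -315, 80)
side white (222, 90, 20, 54) (600, 608, 175)
side white (211, 284, 48, 43) (337, -191, 75)
side white (349, 280, 25, 20) (660, -263, 32)
side white (441, 255, 23, 17) (942, -275, 30)
side yellow (155, 172, 26, 52) (294, 261, 116)
```

View pics/crop.png

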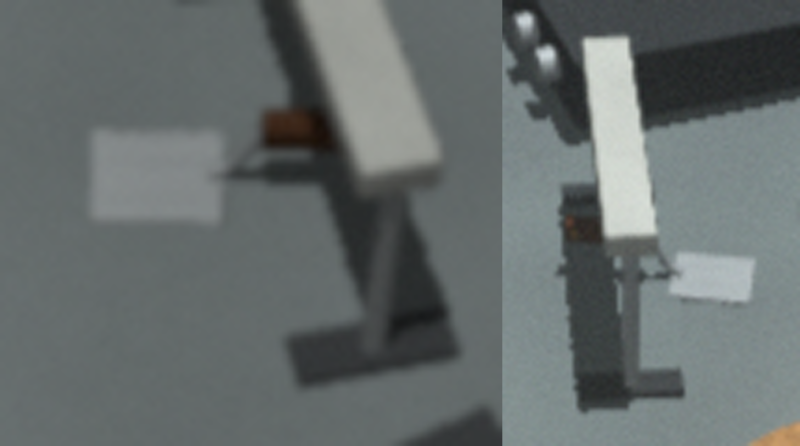

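The crop confirms it: bare steel blade, brown handle under the bar. In crop pixels, the blade corners are about (92,130), (222,132), (220,222) and (90,217). Next I'll measure the blade, handle and lamp.

```bash
python3 - <<'E'
from h import *
im=cv2.imread('scene_raw.png');m=vision.camera_model('scene')
f=6*800/860
bl=[(92,130),(222,132),(220,222),(90,217)]
P=np.array([onz(m,(235+x/f-.5,225+y/f-.5),2.5) for x,y in bl]);print(P.round(),P.mean(0).round(1),[np.linalg.norm(P[i]-P[i-1]).round() for i in range(4)])
c=P.mean(0);ax=(P[0]+P[3]-P[1]-P[2]);ay=(P[3]-P[0])+(P[2]-P[1]);print('yaw tip',np.degrees(np.arctan2(ax[1],ax[0])),'side',np.degrees(np.arctan2(ay[1],ay[0])))
print('lamp top corners scene',[onz(m,(235+x/f,225+y/f),175).round() for x,y in [(437,165),(355,183)]])
fs=4*800/860;m2=vision.camera_model('side')
b2=[(678,253),(755,258),(749,301),(669,294)]
P2=np.array([onz(m2,(200+(x-502)/fs-.5,80+y/fs-.5),2.5) for x,y in b2]);print(P2.round(),P2.mean(0).round(1))
print('lamp side',[onz(m2,(200+(x-502)/fs,80+y/fs),175).round() for x,y in [(583,39),(629,36),(655,236),(606,238)]])
E
```

```text
[[632. 317.]
 [566. 354.]
 [598. 409.]
 [662. 372.]] [614.6 362.9] [np.float64(62.0), np.float64(76.0), np.float64(64.0), np.float64(73.0)]
yaw tip -29.505984232146144 side 60.508195603984944
lamp top corners scene [array([554., 538.]), array([595., 529.])]
[[600. 414.]
 [665. 382.]
 [636. 325.]
 [570. 360.]] [617.8 370.2]
lamp side [array([551., 532.]), array([592., 522.]), array([510., 233.]), array([472., 243.])]
```

Emit:
jog_arm --fingers '[1,1,1,1,1,1,1,1,1,1]' --pt "0.04 0.0 0" --pt "0.08 0.0 0" --pt "0.12 0.005 0" --pt "0.16 0.005 0" --pt "0.2 0.01 0" --pt "0.24 0.01 0" --pt "0.28 0.01 0" --pt "0.32 0.01 0" --pt "0.355 0.01 0" --pt "0.355 0.01 0" --turn '[-7,-14,-21,-28,-35,-42,-49,-56,-61.5,-61.5]'

```text
time: 1.1
tool_pos: [632.0, 361.7, 221.2]
ee_rot: [3.14, -0.004, 2.654]
ft_force: [0.1, -0.1, -0.8]
finger_gap: 87.8
grip_force: 0.0
```

```bash
python3 - <<'E'
from h import *
s=telemetry.read_state();print(s['time'],s['tool_pos'],s['ee_rot'],s['qpos'],s['ft_force'])
m=vision.camera_model('wrist');im=vision.get_image('wrist')[:,:,::-1].copy();cv2.imwrite('w1.png',im)
sc=vision.get_image('scene')[:,:,::-1].copy();sd=vision.get_image('side')[:,:,::-1];cv2.imwrite('scene1.png',sc);cv2.imwrite('side1.png',sd)
print(np.round(m['T'],2).tolist(),m['K'],m['k1'])
cv2.imwrite('pics/w1.png',cv2.resize(im,(800,600),interpolation=cv2.INTER_CUBIC))
for n,i in(('scene',sc),('side',sd)):
    mm=vision.camera_model(n);H,S,V=[x.astype(int) for x in cv2.split(cv2.cvtColor(np.ascontiguousarray(i),cv2.COLOR_BGR2HSV))]
    for c in contours((H>50)&(H<95)&(S>80))[:3]: print(n,cv2.boundingRect(c),circ(mm,c,16))
    c=contours((V>150)&(S<50))
    for c in c[:4]: print('white',n,cv2.boundingRect(c),circ(mm,c,14))
E
```

```text
1.1 [631.97340855 361.70928831 221.24016154] [ 3.14042723 -0.00434072  2.65442251] [-0.40720058  0.61417978 -0.29859593  1.28897216  0.17408939  1.26475211
  0.37692336] [ 0.05080291 -0.05912954 -0.81772245]
[[0.47, 0.84, 0.26, 559.2], [0.88, -0.45, -0.14, 400.34], [-0.0, 0.29, -0.96, 383.5], [0.0, 0.0, 0.0, 1.0]] [[314.55683555   0.         258.19709061]
 [  0.         314.55683555 193.32934086]
 [  0.           0.           1.        ]] -0.06618210904463613
scene (206, 172, 25, 17) (599, -11, 45)
white scene (187, 117, 38, 23) (513, -322, 79)
white scene (288, 208, 25, 47) (458, 334, 100)
white scene (111, 125, 14, 8) (837, -480, 27)
side (283, 220, 33, 24) (595, -21, 47)
side (216, 6, 29, 25) (926, 1408, 146)
side (354, 284, 15, 12) (660, -263, 19)
white side (289, 295, 66, 58) (518, -314, 81)
white side (211, 283, 48, 44) (338, -190, 76)
white side (349, 280, 25, 21) (661, -263, 33)
white side (222, 90, 15, 33) (619, 673, 112)
```

View pics/w1.png

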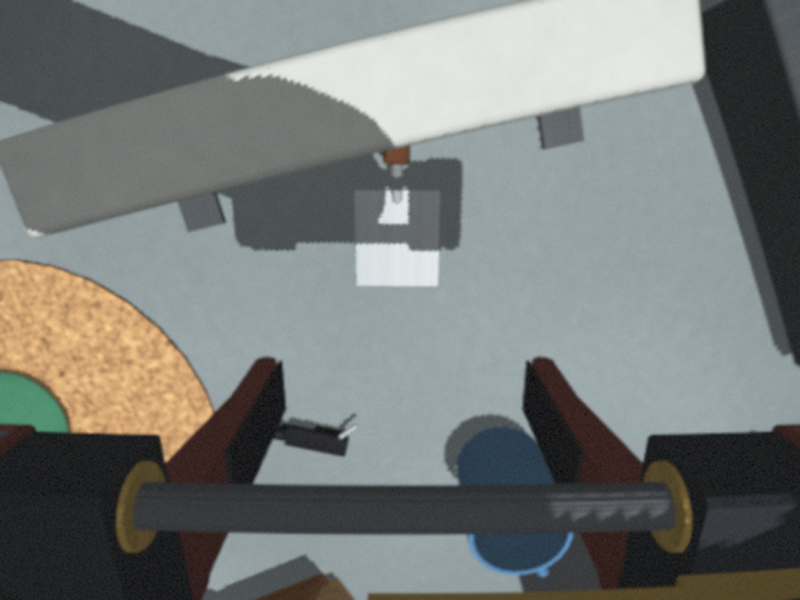

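Wrist view: the steel blade has its front edge at (356..439, 286) and rear edge at row 190, parallel to the image rows, so the yaw is right. The handle goes under the bar at (397,150). The gripper can only yaw, so I'll grip the blade by its side edges, draw it out from under the lamp, and then regrasp the handle.

```bash
python3 - <<'E'
from h import *
m=vision.camera_model('wrist');k=.64
g=lambda x,y,z:onz(m,(x*k-.2,y*k-.2),z)
P=np.array([g(x,y,2.5) for x,y in [(356,286),(439,286),(439,190),(354,190)]]);print(P.round(1).tolist(),P.mean(0).round(1))
s=telemetry.read_state();a=s['ee_rot'];from scipy.spatial.transform import Rotation as R
M=R.from_euler('xyz',a).as_matrix();c=P.mean(0);tip=P[:2].mean(0)-P[2:].mean(0);tip/=np.linalg.norm(tip)
print('tip yaw',np.degrees(np.arctan2(*tip[::-1])),'tooly',np.degrees(np.arctan2(M[1,1],M[0,1])))
t=np.r_[c+27*tip,1.5];print(t,(M.T@(t-s['tool_pos'])).round(1))
print('lamp front bottom edge',[g(x,y,148).round(1) for x,y in[(38,234),(392,146),(700,78)]])
for z in (163,):print('cam at target',np.array(m['T'])[:2,3]+t[:2]-s['tool_pos'][:2])
# disc from side1
E
```

```text
[[635.9, 308.8], [667.8, 367.5], [600.5, 402.4], [569.5, 345.6]] [618.5 356.1]
tip yaw -28.218433190973002 tooly 61.41828129321274
[642.24356071 343.31877935   1.5       ] [-11.3  -5.6 220.4]
lamp front bottom edge [array([507.2, 213.8]), array([557.9, 389.5]), array([597.1, 527.9])]
cam at target [569.45941357 383.53927889]
```

Emit:
jog_arm --fingers '[1,1,1,1,1,1,1,1,1,1]' --pt "-0.011 -0.006 0.03" --pt "-0.011 -0.006 0.06" --pt "-0.011 -0.006 0.09" --pt "-0.011 -0.006 0.12" --pt "-0.011 -0.006 0.15" --pt "-0.011 -0.006 0.165" --pt "-0.011 -0.006 0.165" --pt "-0.011 -0.006 0.165" --pt "-0.011 -0.006 0.165" --pt "-0.011 -0.006 0.165" --turn '[0,0,0,0,0,0,0,0,0,0]'

```text
time: 2.25
tool_pos: [642.7, 345.0, 59.6]
ee_rot: [3.139, 0.001, 2.644]
ft_force: [0.2, -0.8, -0.3]
finger_gap: 87.9
grip_force: 0.0
```

```bash
python3 - <<'E'
from h import *
for _ in range(1):
    s=telemetry.read_state();print(s['time'],s['tool_pos'],s['ee_rot'],s['joint_vel'].round(3) if hasattr(s['joint_vel'],'round') else s['joint_vel'],s['ft_force'])
m=vision.camera_model('wrist');im=vision.get_image('wrist')[:,:,::-1].copy();cv2.imwrite('w2.png',im)
s=telemetry.read_state();print(s['tool_pos'],s['ee_rot'])
sc=vision.get_image('scene')[:,:,::-1]
a=cv2.resize(im,(400,300));b=cv2.resize(np.ascontiguousarray(sc[170:290,220:380]),(400,300),interpolation=cv2.INTER_CUBIC)
cv2.imwrite('pics/w2.png',cv2.resize(np.hstack([a,b]),(800,300)))
cv2.imwrite('pics/w2.png',np.hstack([a,b]))
E
```

```text
2.25 [642.71050168 344.96440116  59.55631527] [3.13927224e+00 1.46425797e-03 2.64395981e+00] [-0.001  0.004 -0.     0.006  0.001 -0.001  0.001] [ 0.2363478  -0.76668405 -0.33379564]
[642.50292538 344.90926608  59.25017465] [3.13966719e+00 1.21678802e-03 2.64409649e+00]
```

View pics/w2.png

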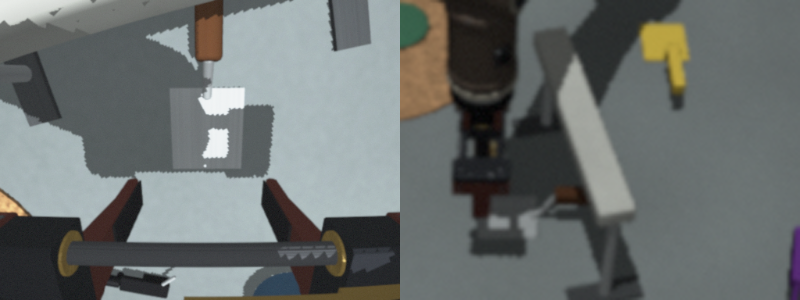

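Left: wrist view with the blade's front edge at row 168 (columns 171..242) and its rear edge at row 88 (columns 170..245). The handle is clear at (208,30). Right: scene view, the gripper body stays clear of the bar.

```bash
python3 - <<'E'
from h import *
from scipy.spatial.transform import Rotation as R
m=vision.camera_model('wrist');k=1.28
P=np.array([onz(m,(x*k,y*k),2.5) for x,y in [(171,168),(242,168),(245,88),(170,88)]]);c=P.mean(0)
print(P.round(1).tolist(),c)
tip=P[:2].mean(0)-P[2:].mean(0);tip/=np.linalg.norm(tip);s=telemetry.read_state()
M=R.from_euler('xyz',s['ee_rot']).as_matrix();print(np.degrees(np.arctan2(*tip[::-1])),np.degrees(np.arctan2(M[1,1],M[0,1])))
t=np.r_[c+27*tip,1.5];print(t,(M.T@(t-s['tool_pos'])).round(1))
h=onz(m,(208*k,30*k),55);print('handle',h,np.degrees(np.arctan2(*(c-h)[::-1])))
E
```

```text
[[630.2, 318.0], [662.5, 377.5], [596.8, 412.1], [565.9, 355.0]] [613.84264377 365.63810643]
-28.85837441324326 61.498970491779
[637.48965963 352.60665828   1.5       ] [ 8.1  4.5 57.4]
handle [547.41843621 400.72404463] -27.843467226215953
```

Emit:
jog_arm --fingers '[1,1,1,1,1,1,1,1,1,1]' --pt "0.005 0.0045 0.0" --pt "0.005 0.0045 0.02" --pt "0.005 0.0045 0.035" --pt "0.005 0.0045 0.045" --pt "0.005 0.0045 0.05" --pt "0.005 0.0045 0.053" --pt "0.005 0.0045 0.056" --pt "0.005 0.0045 0.057" --pt "0.005 0.0045 0.057" --pt "0.005 0.0045 0.057" --turn '[0,0,0,0,0,0,0,0,0,0]' --newtons 15

```text
time: 3.35
tool_pos: [639.8, 351.0, 1.1]
ee_rot: [3.141, 0.0, 2.644]
ft_force: [0.1, -0.0, 0.6]
finger_gap: 87.9
grip_force: 0.0
```

Emit:
jog_arm --fingers '[0.6,0.6,0.6,0.6,0.6,0.6,0.6,0.6,0.6,0.6]' --pt "0 0 0" --pt "0 0 0" --pt "0 0 0" --pt "0 0 0" --pt "0 0 0" --pt "0 0 0" --pt "0 0 0" --pt "0 0 0" --pt "0 0 0" --pt "0 0 0" --turn '[0,0,0,0,0,0,0,0,0,0]' --newtons 15

```text
time: 4.35
tool_pos: [639.6, 350.9, 0.8]
ee_rot: [3.141, 0.0, 2.644]
ft_force: [-0.2, 0.3, 1.7]
finger_gap: 64.8
grip_force: 15.0
```

```bash
python3 - <<'E'
from h import *
m=vision.camera_model('scene');m2=vision.camera_model('side')
for n,u in dict(hs1=(332,354),hs2=(324,382),hs3=(335,385),mugbase=(302,450),handle=(268,442),boxR=(255,355),boxcorner=(180,395),tray=(250,432)).items(): print(n,onz(m,(u[0]*.64,u[1]*.64),5).round())
E
```

```text
hs1 [706. 179.]
hs2 [753. 241.]
hs3 [736. 259.]
mugbase [857. 374.]
handle [908. 326.]
boxR [854. 105.]
boxcorner [1026.  136.]
tray [931. 288.]
```

Emit:
jog_arm --fingers '[0.6,0.6,0.6,0.6,0.6,0.6,0.6,0.6,0.6,0.6]' --pt "-0.008 0.0 0" --pt "-0.018 0.005 0" --pt "-0.028 0.01 0" --pt "-0.038 0.016 0" --pt "-0.048 0.022 0" --pt "-0.058 0.028 0" --pt "-0.068 0.034 0" --pt "-0.078 0.04 0" --pt "-0.084 0.045 0" --pt "-0.084 0.045 0" --turn '[0,0,0,0,0,0,0,0,0,0]'

```text
time: 5.35
tool_pos: [736.8, 349.7, 0.8]
ee_rot: [3.141, 0.001, 2.643]
ft_force: [1.2, 0.6, 3.0]
finger_gap: 64.4
grip_force: 15.0
```

Emit:
jog_arm --fingers '[0.8,1,1,1,1,1,1,1,1,1]' --pt "0 0 0" --pt "0 0 0" --pt "0 0 0" --pt "0 0 -0.02" --pt "0 0 -0.05" --pt "0 0 -0.09" --pt "0 0 -0.125" --pt "0 0 -0.125" --pt "0 0 -0.125" --pt "0 0 -0.125" --turn '[0,0,0,0,0,0,0,0,0,0]'

```text
time: 6.35
tool_pos: [734.1, 349.9, 124.9]
ee_rot: [-3.14, -0.001, 2.644]
ft_force: [0.6, 0.1, -0.7]
finger_gap: 87.7
grip_force: 0.0
```

```bash
python3 - <<'E'
from h import *
s=telemetry.read_state();print(s['time'],s['tool_pos'],s['ee_rot'],s['qpos'])
m=vision.camera_model('wrist');im=vision.get_image('wrist')[:,:,::-1].copy();cv2.imwrite('w3.png',im)
cv2.imwrite('pics/w3.png',cv2.resize(im,(800,600),interpolation=cv2.INTER_CUBIC))
E
```

```text
6.35 [734.12921256 349.92811823 124.92737955] [-3.14013125e+00 -8.20299716e-04  2.64440341e+00] [-0.37405054  0.83650065 -0.26336513  1.10570775  0.20685478  1.22549341
  0.44957349]
```

View pics/w3.png

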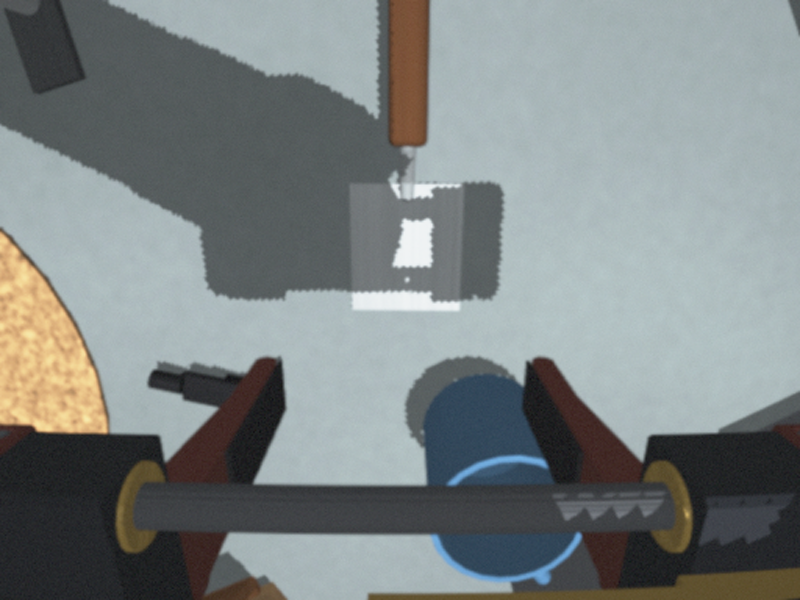

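The spatula has been drawn out. In this view the blade's front edge is at row 310 (352..461), its rear edge at row 183, and the handle's front end at (409,145).

```bash
python3 - <<'E'
from h import *
from scipy.spatial.transform import Rotation as R
m=vision.camera_model('wrist');k=.64
g=lambda x,y,z:onz(m,(x*k-.2,y*k-.2),z)
P=np.array([g(x,y,2.5) for x,y in [(352,310),(461,310),(463,183),(350,183)]]);c=P.mean(0)
tip=P[:2].mean(0)-P[2:].mean(0);tip/=np.linalg.norm(tip);print(c,np.degrees(np.arctan2(*tip[::-1])))
hf=g(409,147,45);print('front end',hf,'pred',c-57.5*tip)
hb=g(409,5,55);hf2=g(409,140,55);d=hf2-hb;print('handle yaw',np.degrees(np.arctan2(*d[::-1])))
s=telemetry.read_state();M=R.from_euler('xyz',s['ee_rot']).as_matrix();print('tooly',np.degrees(np.arctan2(M[1,1],M[0,1])))
for e,t in (('pred',c-77.5*tip),('front',hf-20*tip)): t=np.r_[t,26];print(e,t,(M.T@(t-s['tool_pos'])).round(1))
u=np.array([.963,-.27]);print('lampx',(t[:2]-[532,384])@u)
E
```

```text
[710.32230471 363.8898477 ] -28.40300537171214
front end [660.74692766 391.98363726] pred [659.74394636 391.24089278]
handle yaw -28.35182473098909
tooly 61.51558185967221
pred [642.15147389 400.75429977  26.        ] [104.9   1.1  98.4]
front [643.15445519 401.49704424  26.        ] [104.4   2.3  98.4]
lampx 102.31753840192319
```

Emit:
jog_arm --fingers '[1,1,1,1,1,1,1,1,1,1]' --pt "0.035 0.002 0" --pt "0.07 0.002 0" --pt "0.105 0.002 0" --pt "0.105 0.002 0.01" --pt "0.105 0.002 0.04" --pt "0.105 0.002 0.07" --pt "0.105 0.002 0.09" --pt "0.105 0.002 0.098" --pt "0.105 0.002 0.098" --pt "0.105 0.002 0.098" --turn '[0,0,0,0,0,0,0,0,0,0]'

```text
time: 7.4
tool_pos: [644.0, 402.2, 28.2]
ee_rot: [3.141, 0.0, 2.644]
ft_force: [-0.1, 0.1, -0.1]
finger_gap: 87.8
grip_force: 0.0
```

Emit:
jog_arm --fingers '[0.1,0.1,0.1,0.1,0.1,0.1,0.1,0.1,0.1,0.1]' --pt "0 0 0" --pt "0 0 0" --pt "0 0 0" --pt "0 0 0" --pt "0 0 0" --pt "0 0 0" --pt "0 0 0" --pt "0 0 0" --pt "0 0 0" --pt "0 0 0" --turn '[0,0,0,0,0,0,0,0,0,0]' --newtons 50

```text
time: 8.4
tool_pos: [643.5, 402.1, 27.6]
ee_rot: [-3.142, -0.0, 2.644]
ft_force: [-0.9, 0.1, 0.3]
finger_gap: 17.6
grip_force: 49.9
```

Emit:
jog_arm --fingers '[0.1,0.1,0.1,0.1,0.1,0.1,0.1,0.1,0.1,0.1]' --pt "0 0 -0.015" --pt "0 0 -0.045" --pt "0 0 -0.08" --pt "0 0 -0.12" --pt "0 0 -0.16" --pt "0 0 -0.2" --pt "0 -0.01 -0.225" --pt "0.0 -0.04 -0.235" --pt "0 -0.075 -0.235" --pt "0 -0.11 -0.235" --turn '[0,0,0,0,0,0,0,0,0,0]'

```text
time: 9.4
tool_pos: [590.3, 304.7, 264.1]
ee_rot: [3.14, 0.001, 2.645]
ft_force: [0.6, -0.7, -0.7]
finger_gap: 17.3
grip_force: 49.9
```

Emit:
jog_arm --fingers '[0.1,0.1,0.1,0.1,0.1,0.1,0.1,0.1,0.1,0.1]' --pt "0 -0.035 0" --pt "0 -0.075 0" --pt "0 -0.115 0" --pt "0 -0.155 0" --pt "0 -0.195 0" --pt "0.0 -0.235 0" --pt "0.002 -0.275 0" --pt "0.004 -0.315 0" --pt "0.004 -0.345 0" --pt "0.004 -0.363 0" --turn '[-3,-6,-9,-12,-15,-18,-21,-24,-27,-28.4]'

```text
time: 10.4
tool_pos: [412.9, -13.7, 263.7]
ee_rot: [-3.141, 0.001, 3.14]
ft_force: [0.1, 0.2, -0.6]
finger_gap: 17.5
grip_force: 49.9
```

```bash
python3 - <<'E'
from h import *
s=telemetry.read_state();print(s['time'],s['tool_pos'],s['ee_rot'],s['qpos'],s['finger_gap'])
sc=vision.get_image('scene')[:,:,::-1].copy();sd=vision.get_image('side')[:,:,::-1].copy()
w=vision.get_image('wrist')[:,:,::-1].copy();cv2.imwrite('w4.png',w)
for n,i,z in(('scene',sc,16),('side',sd,16)):
    mm=vision.camera_model(n);H,S,V=[x.astype(int) for x in cv2.split(cv2.cvtColor(i,cv2.COLOR_BGR2HSV))]
    for c in contours((H>50)&(H<95)&(S>80))[:2]: print(n,cv2.boundingRect(c),circ(mm,c,z))
m=vision.camera_model('wrist');H,S,V=[x.astype(int) for x in cv2.split(cv2.cvtColor(w,cv2.COLOR_BGR2HSV))]
for c in contours((H>50)&(H<95)&(S>80))[:2]: print('w',cv2.boundingRect(c),circ(m,c,16))
cv2.imwrite('pics/w4.png',np.hstack([cv2.resize(w,(400,300)),cv2.resize(sd[130:310,160:400].copy(),(400,300))]))
E
```

```text
10.4 [412.90782023 -13.72921576 263.74726113] [-3.14074681e+00  1.25139296e-03  3.13964794e+00] [ 0.17334423  0.01691788 -0.25948038  1.99899625  0.00586631  1.12507928
  1.48022705] 17.50982084137091
scene (206, 172, 25, 17) (599, -11, 46)
side (283, 220, 33, 24) (595, -21, 47)
side (247, 0, 21, 27) (1062, 1426, 165)
w (94, 304, 18, 5) (649, -261, 14)
```

View pics/w4.png

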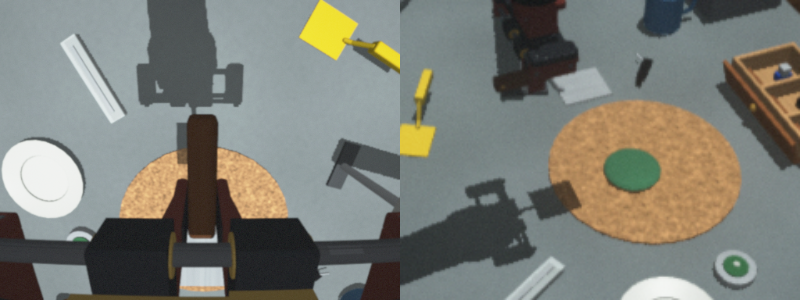

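The side view now shows the whole disc. After correcting for rim height, both cameras put it at about (597,-15.5). The mat centre is (624,-12), so a flip toward +x lands inside the mat. Next I lower the blade in front of the disc.

Emit:
jog_arm --fingers '[0.1,0.1,0.1,0.1,0.1,0.1,0.1,0.1,0.1,0.1]' --pt "0.004 -0.002 0.025" --pt "0.004 -0.002 0.065" --pt "0.004 -0.002 0.105" --pt "0.004 -0.002 0.145" --pt "0.004 -0.002 0.18" --pt "0.004 -0.002 0.205" --pt "0.004 -0.002 0.22" --pt "0.004 -0.002 0.225" --pt "0.004 -0.002 0.225" --pt "0.004 -0.002 0.225" --turn '[0,0,0,0,0,0,0,0,0,0]'

```text
time: 11.55
tool_pos: [411.2, -13.0, 38.4]
ee_rot: [3.141, 0.001, 3.14]
ft_force: [-0.2, 0.2, -1.0]
finger_gap: 17.7
grip_force: 49.9
```

```bash
python3 - <<'E'
from h import *
for _ in range(4):
    s=telemetry.read_state();m=vision.camera_model('wrist');sd=vision.get_image('side')[:,:,::-1].copy();print(s['time'],np.round(s['tool_pos'],1),np.round(s['ee_rot'],4),np.round(s['ft_force'],1))
m=vision.camera_model('side');x,y=proj(m,(560,-15,10)).astype(int);print(x,y)
c=sd[y-50:y+40,x-90:x+60];cv2.imwrite('pics/s5.png',cv2.resize(c.copy(),(800,480),interpolation=cv2.INTER_CUBIC));cv2.imwrite('side5.png',sd)
f=800/150
tip=s['tool_pos']+[115,0,-25]
for n,P in dict(tipL=tip+[0,32.5,0],tipR=tip+[0,-32.5,0],rim=(547,-15.5,10)).items(): print(n,((proj(m,P)-[x-90,y-50])*f).round())
E
```

```text
11.55 [411.2 -13.   38.4] [3.1413e+00 1.3000e-03 3.1403e+00] [-0.2  0.2 -1. ]
11.6 [411.3 -13.2  38.5] [3.1415e+00 1.8000e-03 3.1401e+00] [ 0.4  0.8 -1.4]
11.65 [411.2 -13.4  38.6] [3.1415e+00 2.0000e-03 3.1399e+00] [-0.8  0.4 -2.1]
11.7 [411.1 -13.5  38.5] [3.1416e+00 2.0000e-03 3.1397e+00] [-0.4 -0.  -1.2]
286 234
tipL [403. 237.]
tipR [451. 322.]
rim [463. 276.]
```

View pics/s5.png

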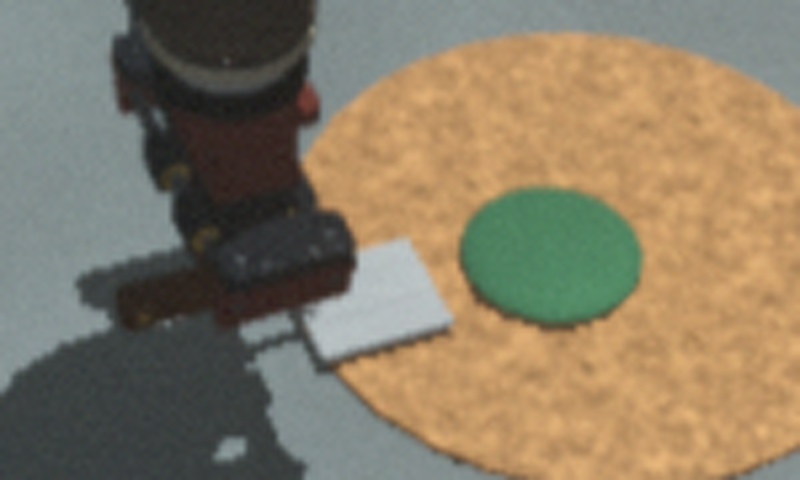

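The tip corners appear at (407,239) and (453,322), within a pixel of the prediction, and the blade is square to the disc at (551,256). Next I slide it under the rim.

Emit:
jog_arm --fingers '[0.1,0.1,0.1,0.1,0.1,0.1,0.1,0.1,0.1,0.1]' --pt "0 -0.002 0.003" --pt "0 -0.002 0.006" --pt "-0.004 -0.002 0.006" --pt "-0.009 -0.002 0.006" --pt "-0.014 -0.002 0.006" --pt "-0.018 -0.002 0.006" --pt "-0.021 -0.002 0.006" --pt "-0.023 -0.002 0.006" --pt "-0.024 -0.002 0.006" --pt "-0.024 -0.002 0.006" --turn '[0,0,0,0,0,0,0,0,0,0]'

```text
time: 12.75
tool_pos: [434.8, -15.6, 31.5]
ee_rot: [3.141, 0.0, 3.14]
ft_force: [0.9, 0.5, -0.4]
finger_gap: 17.5
grip_force: 50.0
```

```bash
python3 - <<'E'
from h import *
s=telemetry.read_state();print(s['time'],np.round(s['tool_pos'],1),np.round(s['ft_force'],1))
sd=vision.get_image('side')[:,:,::-1].copy();cv2.imwrite('side6.png',sd)
m=vision.camera_model('side');H,S,V=[x.astype(int) for x in cv2.split(cv2.cvtColor(sd,cv2.COLOR_BGR2HSV))]
for n in ('side5.png','side6.png'):
    H,S,V=[x.astype(int) for x in cv2.split(cv2.cvtColor(cv2.imread(n),cv2.COLOR_BGR2HSV))]
    c=[c for c in contours((H>50)&(H<95)&(S>80)) if cv2.boundingRect(c)[1]>200][0];print(cv2.boundingRect(c),circ(m,c,13))
E
```

```text
12.75 [434.8 -15.6  31.5] [ 0.9  0.5 -0.4]
(283, 220, 33, 24) (596, -18, 47)
(283, 220, 33, 24) (597, -18, 47)
```

Emit:
jog_arm --fingers '[0.1,0.1,0.1,0.1,0.1,0.1,0.1,0.1,0.1,0.1]' --pt "-0.003 0 -0.003" --pt "-0.005 0 -0.009" --pt "-0.007 0 -0.016" --pt "-0.01 0 -0.023" --pt "-0.013 0 -0.03" --pt "-0.017 0 -0.036" --pt "-0.021 0 -0.042" --pt "-0.026 0 -0.047" --pt "-0.031 0 -0.052" --pt "-0.036 0 -0.056" --turn '[0,0,0,0,0,0,0,0,0,0]'

```text
time: 13.8
tool_pos: [470.8, -15.7, 88.1]
ee_rot: [3.142, 0.0, 3.14]
ft_force: [-0.6, 0.2, -1.1]
finger_gap: 17.6
grip_force: 50.0
```

```bash
python3 - <<'E'
from h import *
s=telemetry.read_state();print(s['time'],np.round(s['tool_pos'],1),np.round(s['ft_force'],1))
sd=vision.get_image('side')[:,:,::-1].copy();cv2.imwrite('side7.png',sd)
x,y=286,234
cv2.imwrite('pics/s7.png',cv2.resize(sd[y-60:y+40,x-70:x+70].copy(),(700,500),interpolation=cv2.INTER_CUBIC))
E
```

```text
13.8 [470.8 -15.7  88.1] [-0.6  0.2 -1.1]
```

View pics/s7.png

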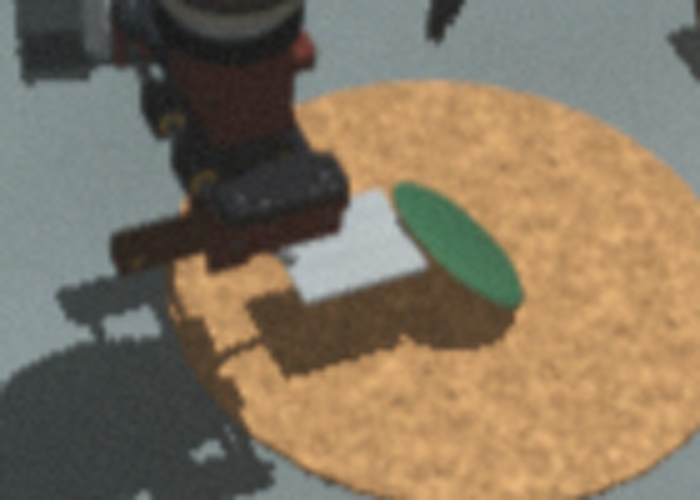

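The disc is leaning on the blade tip at about 45°, with its far edge on the cork at (520,300). I continue over the top.

Emit:
jog_arm --fingers '[0.1,0.1,0.1,0.1,0.1,0.1,0.1,0.1,0.1,0.1]' --pt "-0.006 0 -0.004" --pt "-0.014 0 -0.008" --pt "-0.023 0 -0.011" --pt "-0.033 0 -0.0135" --pt "-0.043 0 -0.0155" --pt "-0.053 0 -0.0165" --pt "-0.063 0 -0.0165" --pt "-0.072 0 -0.0165" --pt "-0.08 0 -0.0165" --pt "-0.084 0 -0.0165" --turn '[0,0,0,0,0,0,0,0,0,0]'

```text
time: 14.85
tool_pos: [555.1, -15.9, 103.9]
ee_rot: [3.142, 0.0, 3.14]
ft_force: [0.6, 0.0, -1.3]
finger_gap: 17.5
grip_force: 50.0
```

```bash
python3 - <<'E'
from h import *
s=telemetry.read_state();print(s['time'],np.round(s['tool_pos'],1),np.round(s['ft_force'],1))
for _ in range(3): sd=vision.get_image('side')[:,:,::-1].copy()
sc=vision.get_image('scene')[:,:,::-1].copy();cv2.imwrite('side8.png',sd)
x,y=296,234;X,Y=190,180
cv2.imwrite('pics/s8.png',np.hstack([cv2.resize(sd[y-60:y+50,x-70:x+76].copy(),(400,300),interpolation=cv2.INTER_CUBIC),cv2.resize(sc[Y-75:Y+45,X-80:X+80].copy(),(400,300),interpolation=cv2.INTER_CUBIC)]))
E
```

```text
14.85 [555.1 -15.9 103.9] [ 0.6  0.  -1.3]
```

View pics/s8.png

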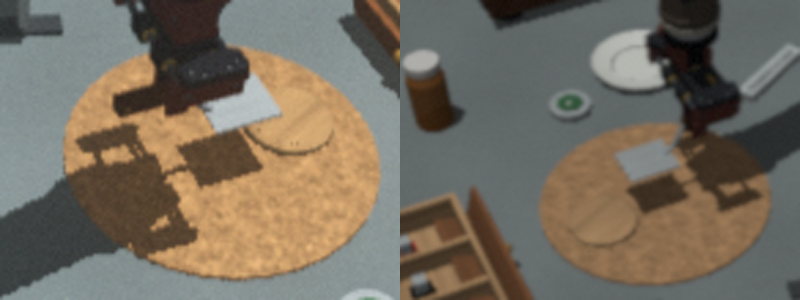

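The disc is turned: pale face up and lying flat at about (293,122) in the left view and (605,217) in the right, well inside the mat. Next I lift the spatula and carry it to the saucer.

Emit:
jog_arm --fingers '[0.1,0.1,0.1,0.1,0.1,0.1,0.1,0.1,0.1,0.1]' --pt "0.005 0 -0.02" --pt "0.01 -0.01 -0.05" --pt "0.015 -0.03 -0.075" --pt "0.02 -0.06 -0.08" --pt "0.025 -0.095 -0.08" --pt "0.03 -0.13 -0.08" --pt "0.035 -0.165 -0.08" --pt "0.04 -0.195 -0.08" --pt "0.04 -0.215 -0.08" --pt "0.04 -0.225 -0.08" --turn '[0,8,16,24,32,40,48,56,64,72]'

```text
time: 16.05
tool_pos: [512.8, -243.2, 184.3]
ee_rot: [-3.141, 0.001, 1.875]
ft_force: [-0.1, -0.5, -1.4]
finger_gap: 17.4
grip_force: 50.0
```

Emit:
jog_arm --fingers '[0.1,0.1,0.1,0.1,0.1,0.1,0.1,0.1,0.1,0.1]' --pt "0 0 0" --pt "0 0 0.01" --pt "0 0 0.03" --pt "0 0 0.055" --pt "0 0 0.08" --pt "0 0 0.1" --pt "0 0 0.11" --pt "0 0 0.115" --pt "0 0 0.115" --pt "0 0 0.115" --turn '[7,13,18,18,18,18,18,18,18,18]'

```text
time: 17.05
tool_pos: [514.5, -241.1, 70.0]
ee_rot: [3.14, 0.0, 1.569]
ft_force: [0.8, 0.5, -2.0]
finger_gap: 18.1
grip_force: 50.0
```

```bash
python3 - <<'E'
from h import *
s=telemetry.read_state();print(s['time'],np.round(s['tool_pos'],1),np.round(s['ee_rot'],3),np.round(s['ft_force'],1),s['finger_gap'])
# saucer centre re-fit from early unobstructed side image; disc pose now
m=vision.camera_model('side');sd=vision.get_image('side')[:,:,::-1].copy();cv2.imwrite('side9.png',sd)
for n in ('side_raw.png','side8.png'):
    H,S,V=[x.astype(int) for x in cv2.split(cv2.cvtColor(cv2.imread(n),cv2.COLOR_BGR2HSV))]
    for c in contours((V>150)&(S<50))[:1]:
        P=np.array([onz(m,p[0],16) for p in c],np.float32);print(n,cv2.fitEllipse(P))
m=vision.camera_model('scene');H,S,V=[x.astype(int) for x in cv2.split(cv2.cvtColor(cv2.imread('scene1.png'),cv2.COLOR_BGR2HSV))]
c=contours((V>150)&(S<50))[0];P=np.array([onz(m,p[0],16) for p in c],np.float32);print('scene',cv2.fitEllipse(P))
E
```

```text
17.05 [ 514.5 -241.1   70. ] [3.14  0.    1.569] [ 0.8  0.5 -2. ] 18.06632831738972
side_raw.png ((517.9987182617188, -314.26043701171875), (159.82379150390625, 160.9754180908203), 37.31892395019531)
side8.png ((531.7040405273438, -316.16937255859375), (263.2311096191406, 423.4984130859375), 102.44956970214844)
scene ((514.0845336914062, -318.99395751953125), (150.29534912109375, 153.99124145507812), 66.69059753417969)
```

Emit:
jog_arm --fingers '[0.1,0.1,0.1,0.1,0.1,0.1,0.1,0.1,0.1,0.1]' --pt "0.002 0.002 0.005" --pt "0.002 0.002 0.012" --pt "0.002 0.002 0.02" --pt "0.002 0.002 0.026" --pt "0.002 0.002 0.03" --pt "0.002 0.002 0.032" --pt "0.002 0.002 0.034" --pt "0.002 0.002 0.035" --pt "0.002 0.002 0.0355" --pt "0.002 0.002 0.0355" --turn '[0,0,0,0,0,0,0,0,0,0]'

```text
time: 18.1
tool_pos: [516.1, -238.9, 34.3]
ee_rot: [3.141, 0.0, 1.569]
ft_force: [-0.8, 1.5, 4.0]
finger_gap: 17.7
grip_force: 50.0
```

Emit:
jog_arm --fingers '[0.1,0.1,0.1,0.1,0.1,0.1,0.1,0.1,0.1,0.1]' --pt "0 0 0.0" --pt "0 0 0.0005" --pt "0 0 0.0005" --pt "0 0 0.001" --pt "0 0 0.001" --pt "0 0 0.001" --pt "0 0 0.001" --pt "0 0 0.001" --pt "0 0 0.001" --pt "0 0 0.001" --turn '[0,0,0,0,0,0,0,0,0,0]'

```text
time: 19.1
tool_pos: [516.3, -238.9, 33.6]
ee_rot: [3.141, 0.0, 1.569]
ft_force: [-1.6, 1.1, 8.2]
finger_gap: 17.3
grip_force: 50.0
```

The blade is in contact with the saucer. I ease off, release and rise.

Emit:
jog_arm --fingers '[0.1,0.1,0.3,0.35,0.4,0.5,0.7,1,1,1]' --pt "0 0 -0.001" --pt "0 0 -0.001" --pt "0 0 -0.001" --pt "0 0 -0.001" --pt "0 0 -0.001" --pt "0 0 -0.001" --pt "0 0 -0.001" --pt "0 0 -0.001" --pt "0 0 -0.001" --pt "0 0 -0.001" --turn '[0,0,0,0,0,0,0,0,0,0]'

```text
time: 20.1
tool_pos: [515.9, -238.8, 33.6]
ee_rot: [-3.142, -0.0, 1.569]
ft_force: [-0.5, -0.2, -0.8]
finger_gap: 71.7
grip_force: 0.0
```

Emit:
jog_arm --fingers '[1,1,1,1,1,1,1,1,1,1]' --pt "0 0 -0.01" --pt "0 0 -0.03" --pt "0 0 -0.06" --pt "0 0 -0.09" --pt "0 0 -0.12" --pt "0 0 -0.15" --pt "0 0 -0.18" --pt "0 0 -0.2" --pt "0 0 -0.2" --pt "0 0 -0.2" --turn '[0,0,0,0,0,0,0,0,0,0]'

```text
time: 21.1
tool_pos: [515.8, -238.8, 234.0]
ee_rot: [3.141, 0.0, 1.569]
ft_force: [0.4, 0.3, -0.1]
finger_gap: 87.7
grip_force: 0.0
```

```bash
python3 - <<'E'
from h import *
s=telemetry.read_state();print(s['time'],np.round(s['tool_pos'],1),s['finger_gap'],np.round(s['ft_force'],1))
I={n:vision.get_image(n)[:,:,::-1].copy() for n in('scene','side','wrist')}
for n,i in I.items(): cv2.imwrite(n+'_end.png',i)
def hs(i): return [x.astype(int) for x in cv2.split(cv2.cvtColor(i,cv2.COLOR_BGR2HSV))]
# saucer outline via white incl. blade, from side; handle via brown in wrist/side
for n in('scene','side','wrist'):
    m=vision.camera_model(n);H,S,V=hs(I[n])
    for c in contours((V>150)&(S<50),80)[:3]:
        P=np.array([onz(m,p[0],16) for p in cv2.convexHull(c)],np.float32);e=cv2.fitEllipse(P);print(n,'white',np.round(e[0]),np.round(e[1]))
    for c in contours((H<14)&(S>110)&(V<150),25):
        P=np.array([onz(m,p[0],60) for p in c],np.float32);r=cv2.minAreaRect(P)
        if np.hypot(*(np.array(r[0])-[516,-219]))<60: print(n,'handle z60',np.round(r[0]),np.round(r[1]),r[2])
    for nm,mk in(('cork',(H>5)&(H<22)&(S>70)&(V>90)),('green',(H>50)&(H<95)&(S>80))):
        for c in contours(mk)[:4]:
            if nm=='green' or 5000<cv2.contourArea(c)<20000: print(n,nm,cv2.boundingRect(c),circ(m,c,10))
E
```

```text
21.1 [ 515.8 -238.8  234. ] 87.6544010353065 [ 0.4  0.3 -0.1]
scene white [450. 273.] [ 50. 436.]
scene white [ 518. -325.] [134. 155.]
scene handle z60 [ 525. -202.] [16. 77.] 6.555533409118652
scene cork (0, 153, 78, 147) (1256, -163, 332)
side white [1289. 1280.] [565. 803.]
side white [344. -77.] [213. 328.]
side white [ 527. -320.] [148. 173.]
side handle z60 [ 516. -200.] [18. 39.] 8.922079086303711
side cork (249, 190, 116, 88) (619, -18, 172)
side green (214, 0, 33, 26) (926, 1503, 168)
side green (247, 0, 21, 23) (1063, 1463, 150)
side green (354, 284, 15, 12) (663, -259, 19)
wrist white [ 517. -227.] [478. 670.]
wrist white [  81. -296.] [161. 608.]
wrist white [ 490. -257.] [28. 34.]
wrist handle z60 [ 517. -215.] [77. 15.] 89.6836929321289
wrist green (358, 171, 31, 29) (661, -265, 20)
```

The handle stands upright at about (517,-217), in line with the placement, so the blade is in the saucer. No green shows on the mat. I'm handing in.

```bash
python3 -c "
from rig import robot
print(robot.close_job())"
```

```text
the job is handed in; nothing more can be done
None
```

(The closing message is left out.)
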